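# Flag the worn spring mount

### The job

On the test tray stand three spring mounts for packed units, one of them worn soft. With closed fingertips, press each black pad well down and let it up again, one after another from the robot's left to its right, to find the softest; then push that mount's tag down until it lies flat. Leave the other two tags raised, pick nothing up, and do not disturb the loose bumper, scanner and label roll.

Things in the scene. Friction and masses are not known exactly. Their poses are not given: they have to be found in the camera images.
- tray: Aluminium flat test tray 190 x 470 x 12 mm, fixed to the bench; carries the three mounts in a row along its length. Origin: centre of its underside, on the bench. x runs away from the robot across the tray, y along the row to the robot's left, z up; it is turned by up to 0.25 rad.
- mount_k: One of three spring mounts that look alike (the letters mean nothing, and any of them may be left, middle or right): a dark steel base 130 x 62 x 14 mm fixed on the tray, with a round black pad over a coil spring at its far end and a hinged white tag at its near end. Origin: centre of the base's underside, 12 mm above the bench. x points from the tag towards the pad (away from the robot), y left, z up; the pad's axis is at x = +30 mm, the tag's hinge at x = -12 mm, 30 mm up.
- mount_m: One of three spring mounts that look alike (the letters mean nothing, and any of them may be left, middle or right): a dark steel base 130 x 62 x 14 mm fixed on the tray, with a round black pad over a coil spring at its far end and a hinged white tag at its near end. Origin: centre of the base's underside, 12 mm above the bench. x points from the tag towards the pad (away from the robot), y left, z up; the pad's axis is at x = +30 mm, the tag's hinge at x = -12 mm, 30 mm up.
- mount_p: One of three spring mounts that look alike (the letters mean nothing, and any of them may be left, middle or right): a dark steel base 130 x 62 x 14 mm fixed on the tray, with a round black pad over a coil spring at its far end and a hinged white tag at its near end. Origin: centre of the base's underside, 12 mm above the bench. x points from the tag towards the pad (away from the robot), y left, z up; the pad's axis is at x = +30 mm, the tag's hinge at x = -12 mm, 30 mm up.
- pad_k_top (a point): Centre of the flat top of the pad of mount_k: a rubber disc 48 mm across and 12 mm thick, its top 70 mm above the bench when free. It sinks straight down by up to 14 mm and springs back when let go.
- pad_k (a joint): How far the pad of mount_k is pressed, m: 0 free, 0.014 at its stop. Resistance starts at about 0.8 N and grows in proportion; the softest of the three needs 5 N at its stop, the others two to three times as much. A press of at least 5 mm is a proper press.
- tag_k_tip (a point): Middle of the upper edge of the free end of the tag of mount_k: a stiff white flap 50 mm long, 30 mm wide, 4 mm thick that at the start slants up from its hinge towards the robot at 23 to 29 degrees, this end about 63 to 68 mm above the bench. Pushed straight down here it swings about its hinge (along the mount's y) until it lies level on a stop, its top 44 mm above the bench. A friction hinge needs 1 to 3 N pushed at the tip, and the tag stays where it is left.
- tag_k (a joint): Angle of the tag of mount_k, rad: 0 fully raised, 0.5 lying level on its stop; starts between 0 and 0.1.
- pad_m_top (a point): Centre of the flat top of the pad of mount_m: a rubber disc 48 mm across and 12 mm thick, its top 70 mm above the bench when free. It sinks straight down by up to 14 mm and springs back when let go.
- pad_m (a joint): How far the pad of mount_m is pressed, m: 0 free, 0.014 at its stop. Resistance starts at about 0.8 N and grows in proportion; the softest of the three needs 5 N at its stop, the others two to three times as much. A press of at least 5 mm is a proper press.
- tag_m_tip (a point): Middle of the upper edge of the free end of the tag of mount_m: a stiff white flap 50 mm long, 30 mm wide, 4 mm thick that at the start slants up from its hinge towards the robot at 23 to 29 degrees, this end about 63 to 68 mm above the bench. Pushed straight down here it swings about its hinge (along the mount's y) until it lies level on a stop, its top 44 mm above the bench. A friction hinge needs 1 to 3 N pushed at the tip, and the tag stays where it is left.
- tag_m (a joint): Angle of the tag of mount_m, rad: 0 fully raised, 0.5 lying level on its stop; starts between 0 and 0.1.
- pad_p_top (a point): Centre of the flat top of the pad of mount_p: a rubber disc 48 mm across and 12 mm thick, its top 70 mm above the bench when free. It sinks straight down by up to 14 mm and springs back when let go.
- pad_p (a joint): How far the pad of mount_p is pressed, m: 0 free, 0.014 at its stop. Resistance starts at about 0.8 N and grows in proportion; the softest of the three needs 5 N at its stop, the others two to three times as much. A press of at least 5 mm is a proper press.
- tag_p_tip (a point): Middle of the upper edge of the free end of the tag of mount_p: a stiff white flap 50 mm long, 30 mm wide, 4 mm thick that at the start slants up from its hinge towards the robot at 23 to 29 degrees, this end about 63 to 68 mm above the bench. Pushed straight down here it swings about its hinge (along the mount's y) until it lies level on a stop, its top 44 mm above the bench. A friction hinge needs 1 to 3 N pushed at the tip, and the tag stays where it is left.
- tag_p (a joint): Angle of the tag of mount_p, rad: 0 fully raised, 0.5 lying level on its stop; starts between 0 and 0.1.
- bumper: Loose black rubber bumper standing on the tray between two mounts, 22 mm in diameter, 26 mm high, 30 g. Origin: centre of its underside. Not to be disturbed.
- scanner: Loose hand scanner lying on the bench to the robot's left of the tray: black head 75 x 46 x 34 mm, grey handle, 168 mm long in all. Origin: on the underside, about the middle; x from handle to head. Not to be disturbed.
- label_roll: Loose roll of paper labels lying flat on the bench to the robot's right of the tray: 84 mm across, 38 mm hole, 32 mm high. Origin: centre of its underside. Not to be disturbed.

How it is judged:
On the way, in this order (a step that is already met when the one before it is completed fails the run):
1. the pad of the left mount is pressed down (3 mm or more) (((value of joint pad_k above 0.003 m and y of mount_k in the frame of tray above 0.075 m) or (value of joint pad_m above 0.003 m and y of mount_m in the frame of tray above 0.075 m) or (value of joint pad_p above 0.003 m and y of mount_p in the frame of tray above 0.075 m))), for 0.1 s.
2. the pad of the middle mount is pressed down (3 mm or more) (((value of joint pad_k above 0.003 m and y of mount_k in the frame of tray between -0.075 and 0.075 m) or (value of joint pad_m above 0.003 m and y of mount_m in the frame of tray between -0.075 and 0.075 m) or (value of joint pad_p above 0.003 m and y of mount_p in the frame of tray between -0.075 and 0.075 m))), for 0.1 s.
3. the pad of the right mount is pressed down (3 mm or more) (((value of joint pad_k above 0.003 m and y of mount_k in the frame of tray below -0.075 m) or (value of joint pad_m above 0.003 m and y of mount_m in the frame of tray below -0.075 m) or (value of joint pad_p above 0.003 m and y of mount_p in the frame of tray below -0.075 m))), for 0.1 s.
4. the tag of the softest mount is pushed down (((value of joint tag_k above 0.42 rad and y of pad_k_top in the frame of mount_k above 2e-05 m) or (value of joint tag_m above 0.42 rad and y of pad_m_top in the frame of mount_m above 2e-05 m) or (value of joint tag_p above 0.42 rad and y of pad_p_top in the frame of mount_p above 2e-05 m))), for 0.2 s.
At the end, for the whole second after the job is handed in: The softest mount's tag lies flat (above 0.42 of 0.5 rad), the other two tags are still raised (below 0.2 rad), all pads are back up (within 2 mm), and the bumper, scanner and label roll are at rest within 20 mm of where they began (((value of joint tag_k above 0.42 rad and y of pad_k_top in the frame of mount_k above 2e-05 m) or (value of joint tag_m above 0.42 rad and y of pad_m_top in the frame of mount_m above 2e-05 m) or (value of joint tag_p above 0.42 rad and y of pad_p_top in the frame of mount_p above 2e-05 m)) and (value of joint tag_k below 0.2 rad or y of pad_k_top in the frame of mount_k above 2e-05 m) and (value of joint tag_m below 0.2 rad or y of pad_m_top in the frame of mount_m above 2e-05 m) and (value of joint tag_p below 0.2 rad or y of pad_p_top in the frame of mount_p above 2e-05 m) and value of joint each of pad_k, pad_m, pad_p below 0.002 m and distance of each of bumper, scanner, label_roll from where it was at the start of the episode below 0.02 m and linear speed of each of bumper, scanner, label_roll below 0.02 m/s); the robot touches nothing.
It fails at once if the tag of a mount that is not the softest is pushed down ((value of joint tag_k above 0.2 rad and not (y of pad_k_top in the frame of mount_k above 2e-05 m)) or (value of joint tag_m above 0.2 rad and not (y of pad_m_top in the frame of mount_m above 2e-05 m)) or (value of joint tag_p above 0.2 rad and not (y of pad_p_top in the frame of mount_p above 2e-05 m))).
It fails at once if a loose thing (rubber bumper, scanner or label roll) is moved more than 20 mm, lifted or tipped over (distance of any of bumper, scanner, label_roll from where it was at the start of the episode above 0.02 m or angle between any of bumper, scanner, label_roll's own z axis and vertical above 0.3 rad).
It also fails if it takes over 48 s, if anything falls off the work surface, if the arm or the gripper's body presses on something with over 40 N, if the wrist force passes 120 N, or if a joint passes its speed limit or range.

### The arm

A 7-joint arm with a two-finger parallel gripper is mounted at the origin on the work surface. World frame = base frame: x ahead of the robot, y to its left, z up, the work surface at z = 0. Lengths are in m, angles in rad, forces in N, time in s.
With the tool pointing down it reaches from about 0.425 to 0.925 m from the base axis. Payload 6.8 kg.
Tool frame: the origin (TCP) lies at the very end of the fingers, on their centre line; the grasp point (between the pads) lies 19 mm behind it (bot.grasp_offset is the distance from the TCP to the grasp point, in m); z points along the fingers, y is the direction in which the jaws open and shut (so a half turn about z gives the same grasp; the last joint's range is limited). The gripper opens to 85 mm and grips with 20 to 120 N. Pads are 22 mm wide; open, the fingers measure 114 mm over their backs; the gripper's body (76 mm by 85 mm) begins 54 mm behind the grasp point. The pads swing forward as they close: fully open they stand 13 mm farther back than shut.
Start: joints at [-1.34, 0.477, 0.022, 1.555, -0.011, 1.109, -0.083], TCP at [0.224, 0.637, 0.194] pointing down, gripper open.
Joint ranges: [-2.96, 2.96], [-0.34, 2.1], [-1.41, 1.46], [0.24, 2.44], [-1.37, 4.51], [0.17, 1.92], [-2.96, 2.96]. Speed limits (rad/s): [2.39, 2.39, 3.14, 3.14, 3.14, 3.14, 3.14].

### API

Orientations are given as a unit quaternion [w, x, y, z].
In Python, from station import monitor, cams, bot, finder gives the robot as it stands.
- The arm moves only by the tool jog_arm, never from a script. Its argument "plan" is a list of rows, each an object of numbers: "x", "y", "z": the shift along the tool's x, y, z as a fraction of full scale; "wx", "wy", "wz": the turn, a rotation vector about the tool's x, y, z as a fraction of full scale. A call has 1 to 12 rows; each row is the pose to reach, as a shift and turn from the pose measured when the call began, along the tool's axes at that moment, turning the shorter way round; what a row does not reach only later rows make up. Full scale, the value 1, is 20 cm for a shift and 180 degrees for a turn. A row lasts 1/12 s, in which the tool goes at most 41.7 mm and 7.16 degrees, less where a joint would pass 70% of its speed; a pose out of reach is approached as far as the arm can. A call with a number of a shift or a turn outside -1 to 1 is refused whole. A call with a gripper value outside its range is refused whole. "hand" is the opening, from -1 (shut) to 1 (fully open), set as the call begins (left out, the last holds). The fingers move at their own pace and stop on an object; "grip_force" is the grip in N (left out, the last holds). Time passes only in rows, so rows that repeat a pose let the fingers close. It gives the time, the measured TCP pose, the force and the opening at its end, in the units of the state.
- monitor.get_obs(): the state, without advancing time (a new reading comes with each control period).
- cams.read_camera(name): name is "side" or "top"; returns the picture (480x640x3 uint8, red, green, blue); there is no depth.
- cams.get_calibration(name): a dict with "fx", "fy", "cx", "cy" (pixels), "extrinsics" (4x4, takes a point from world to camera coordinates). Camera axes: x right, y down, z forward; pixel columns grow to the right and rows downward; lengths in m; the calibration is good to about 2 mm. A picture is of the moment at which its call begins. get_calibration takes no time and is no camera call.
- bot.hand_in(): hands the job in, once; it reports no verdict.
Trained networks look in the newest picture that a camera, given by its name, has taken for a name from the list of things; names that differ only in an ending like _2 or _b are one class to them, and where a whole thing is asked for, a point or a joint stands for the part that bears it (a point fixed in the world has none). Each returns a list of dicts, best first, with "confidence" (0 to 1); they miss things now and then, are a little off and sometimes report something else, mostly with a low value. They report only what shows in the picture. A call takes as long as a camera call.
- finder.find_in(camera, target): "bbox" ([left, top, width, height] in pixels, round what is visible of it).
- finder.place_of(camera, target): "location" ([column, row] in pixels: a listed point, or the origin of a listed thing).
The state is a dict: "t": time; "q": joint angles; "joint_vel": joint speeds; "joint_torque": joint torques, N m; "eef_pos": TCP position; "tool_rot": TCP orientation; "contact_force": force on the tool from outside, world axes, zero at the start; "torque": the same for the moment, N m; "gripper_width": opening from 0.0 (shut) to 1.0 (fully open).
Only numpy, scipy, OpenCV 4.12 (cv2) and the standard library are available. Lean on these libraries where they do the work, as an engineer would, in place of code of your own. Each camera call takes 0.05 s, during which the arm holds its last target. There are 200 camera calls.

## Working session

There is one attempt and no reset: what is moved stays moved. The work goes in short steps, Python scripts to look and compute and a tool call to move; the robot and the scene stay as the last step left them, time stands still between calls to the robot, and variables do not carry over. Pictures are saved under pics/ and viewed, about 8 in all and at most 12, crops included, and the job is handed in when it is done.

Besides the shell and the picture viewer there is one more tool, called by a JSON object that holds its "op" and its "data". jog_arm: Moves the arm, as the interface text tells. Shift numbers are shares of 20 cm and turn numbers shares of 180 degrees, none past 1 either way. Its arguments: {"type":"object","properties":{"plan":{"type":"array","items":{"type":"object","properties":{"x":{"type":"number","minimum":-1,"maximum":1},"y":{"type":"number","minimum":-1,"maximum":1},"z":{"type":"number","minimum":-1,"maximum":1},"wx":{"type":"number","minimum":-1,"maximum":1},"wy":{"type":"number","minimum":-1,"maximum":1},"wz":{"type":"number","minimum":-1,"maximum":1}}}},"hand":{"type":"number"},"grip_force":{"type":"number"}},"required":["plan"]}

```bash
mkdir -p pics; cat > h.py <<'E'
import numpy as np, cv2
from station import monitor, cams, bot, finder
def ray(cam,px):
    c=cams.get_calibration(cam);E=np.array(c["extrinsics"])
    d=np.array([(px[0]-c["cx"])/c["fx"],(px[1]-c["cy"])/c["fy"],1.])
    return -E[:3,:3].T@E[:3,3], E[:3,:3].T@d
def onz(cam,px,z):
    o,d=ray(cam,px); return o+d*(z-o[2])/d[2]
def proj(cam,P):
    c=cams.get_calibration(cam);E=np.array(c["extrinsics"])
    p=E[:3,:3]@np.array(P)+E[:3,3]; return np.array([c["fx"]*p[0]/p[2]+c["cx"],c["fy"]*p[1]/p[2]+c["cy"]])
def snap(cam,name):
    im=np.array(cams.read_camera(cam)); cv2.imwrite(f"pics/{name}.png",im[:,:,::-1]); return im
E
python3 - <<'E'
from h import *
np.set_printoptions(precision=4,suppress=True)
for cam in("top","side"):
    snap(cam,cam+"0"); print(cam,np.linalg.inv(np.array(cams.get_calibration(cam)["extrinsics"]))[:3,3])
    for n,z in(("pad_k_top",.07),("tag_k_tip",.066),("tray",0),("mount_k",.012),("bumper",.012),("scanner",0),("label_roll",0)):
        for r in finder.place_of(cam,n)[:4]:
            print(cam,n,round(r["confidence"],2),np.round(r["location"],1),onz(cam,r["location"],z))
o=monitor.get_obs();print(o)
E
```

```text
top [0.4313 0.0236 1.1214]
top tag_k_tip 0.69 [334.  261.4] [ 0.4797 -0.0205  0.066 ]
top tray 0.91 [339.7 235.5] [ 0.5485 -0.0389  0.    ]
top mount_k 0.98 [395.5 255. ] [ 0.4962 -0.1776  0.012 ]
top mount_k 0.95 [341.5 241. ] [ 0.5333 -0.0425  0.012 ]
top mount_k 0.64 [282.5 231.4] [0.5595 0.1058 0.012 ]
top bumper 0.43 [306.2 250.7] [0.51   0.0466 0.012 ]
top scanner 0.83 [142.  229.7] [0.5697 0.4632 0.    ]
top label_roll 0.83 [496.6 246. ] [ 0.5165 -0.4386  0.    ]
side [ 0.2237 -0.7548  0.985 ]
side pad_k_top 0.72 [330.7 279.4] [ 0.5576 -0.0515  0.07  ]
side tag_k_tip 0.61 [290.3 282.5] [ 0.4763 -0.0228  0.066 ]
side tag_k_tip 0.45 [259.5 168.5] [0.5423 0.3695 0.066 ]
side tray 0.63 [319.2 295.9] [ 0.5398 -0.0318  0.    ]
side mount_k 0.61 [318.1 299.3] [ 0.53   -0.0484  0.012 ]
side mount_k 0.61 [305.3 249.5] [0.561  0.1019 0.012 ]
side mount_k 0.58 [331.6 349.5] [ 0.5043 -0.1786  0.012 ]
side bumper 0.47 [292.3 271.8] [0.5069 0.0483 0.012 ]
side scanner 0.92 [259.8 167.3] [0.5677 0.455  0.    ]
side scanner 0.66 [321.3 231.2] [0.6256 0.155  0.    ]
side label_roll 0.61 [398.5 468.1] [ 0.5159 -0.4419  0.    ]
{'t': 0.8, 'q': array([-1.3401,  0.477 ,  0.0224,  1.5554, -0.0115,  1.1093, -0.0831]), 'joint_vel': array([-0.0003,  0.0003, -0.0007, -0.0004,  0.0013, -0.0017, -0.0003]), 'joint_torque': array([  0.0002, -59.627 ,   1.6062, -28.1528,   0.0125,   0.0015,
         0.    ]), 'eef_pos': array([0.2243, 0.6366, 0.194 ]), 'tool_rot': array([-0.    ,  0.1686,  0.9857,  0.    ]), 'contact_force': array([-0.2969,  0.4252,  0.339 ]), 'torque': array([-0.0105, -0.036 , -0.0039]), 'gripper_width': 0.9956385300534514}
```

View pics/top0.png

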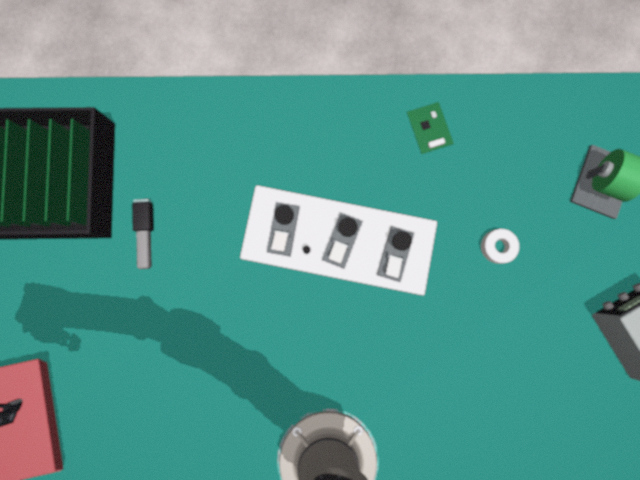

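View pics/side0.png

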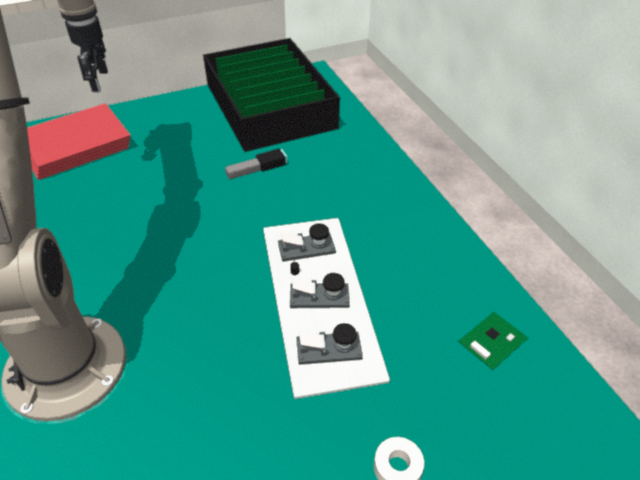

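The top view shows the pads at about (285,214), (347,226) and (401,240). The raised white tags are at about (280,240), (338,252) and (394,266), and the bumper is at (306,250). The arm is clear on the left. Next I'll refine the pad centres and mount directions by segmentation.

```bash
cat > m.py <<'E'
from h import *
np.set_printoptions(precision=4,suppress=True)
im=cv2.imread("pics/top0.png"); g=im.max(2)
dark=(g<60).astype(np.uint8)
big=cv2.resize(im[180:300,235:445],None,fx=3.8,fy=3.8,interpolation=cv2.INTER_CUBIC)
n,l,s,c=cv2.connectedComponentsWithStats(dark[180:300,235:445])
pads=[]
for i in range(1,n):
    if s[i,4]>30:
        p=c[i]+[235,180]; print("dark",s[i,4],p,onz("top",p,.07)); 
        if s[i,4]>150: pads.append(p)
        cv2.circle(big,tuple(int(v) for v in (c[i]+.5)*3.8),3,(0,0,255),-1)
sat=im.max(2).astype(int)-im.min(2)
for p in sorted(pads,key=lambda p:p[0]):
    x,y=p.astype(int)
    base=((g>=60)&(g<150)&(sat<40)).astype(np.uint8); w=np.zeros_like(base); w[y-15:y+52,x-30:x+22]=1
    base=cv2.morphologyEx((base|dark)&w,cv2.MORPH_CLOSE,np.ones((3,3)))
    cs,_=cv2.findContours(base,cv2.RETR_EXTERNAL,2); k=max(cs,key=cv2.contourArea)
    r=cv2.minAreaRect(k); b=cv2.boxPoints(r)
    cv2.polylines(big,[np.int32((b-[235,180]+.5)*3.8)],1,(0,255,0),1)
    e=sorted(b,key=lambda q:q[1]); near=(e[2]+e[3])/2
    N=onz("top",near,.026)[:2]; P=onz("top",p,.07)[:2]   # near end x=-65mm, pad x=30mm
    o=(P-N)/np.linalg.norm(P-N)
    print("pad",P,"near",N,"dist",np.linalg.norm(P-N),"yaw",np.arctan2(o[1],o[0]),"tag tip",P-.087*o, proj("top",[*(P-.087*o),.066]))
    q=proj("top",[*(P-.087*o),.066]); cv2.circle(big,tuple(int(v) for v in (q-[235,180]+.5)*3.8),3,(255,0,0),-1)
cv2.imwrite("pics/crop1.png",big)
E
python3 m.py
```

```text
dark 231 [283.7273 214.2771] [0.594  0.0983 0.07  ]
dark 228 [347.25   226.7061] [ 0.5621 -0.0534  0.07  ]
dark 234 [401.1923 240.3803] [ 0.5276 -0.1817  0.07  ]
pad [0.594  0.0983] near [0.5038 0.1151] dist 0.09175904882912495 yaw -0.18429110722083006 tag tip [0.5085 0.1142] [277.3684 250.082 ]
pad [ 0.5621 -0.0534] near [ 0.478  -0.0184] dist 0.09114197400389268 yaw -0.3947233141182279 tag tip [ 0.4818 -0.02  ] [333.7715 260.5239]
pad [ 0.5276 -0.1817] near [ 0.441  -0.1535] dist 0.09112256245030323 yaw -0.31511279288003496 tag tip [ 0.4449 -0.1548] [390.6553 275.2946]
```

View pics/crop1.png

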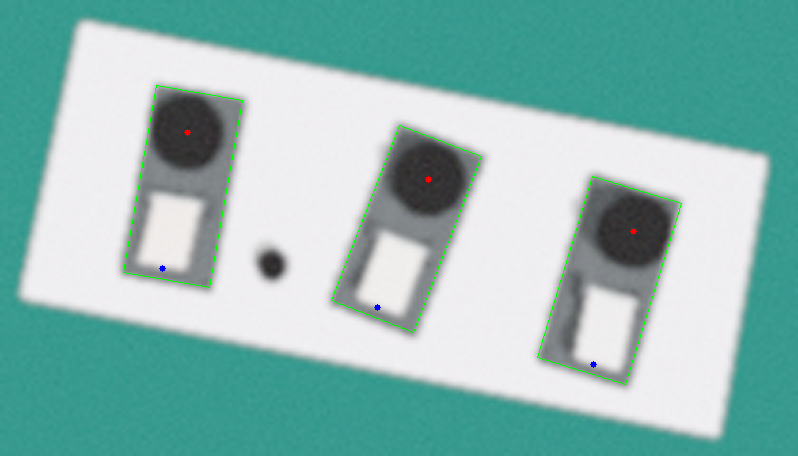

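The pad centres and base outlines fit the picture: pads marked red, tag tips blue. Next I'll close the fingers and fly to above the left pad.

{"op": "jog_arm", "data": {"plan": [{"x":-0.2,"y":-0.15},{"x":-0.4,"y":-0.3},{"x":-0.6,"y":-0.45},{"x":-0.8,"y":-0.6},{"x":-0.88,"y":-0.64},{"x":-0.88,"y":-0.64}], "hand": -1, "grip_force": 20}}

```text
invalid input at $.plan[0]: expected keys x, y, z, wx, wy, wz
```

{"op": "jog_arm", "data": {"plan": [{"x":-0.2,"y":-0.15},{"x":-0.4,"y":-0.3},{"x":-0.6,"y":-0.45},{"x":-0.8,"y":-0.6},{"x":-0.88,"y":-0.64},{"x":-0.88,"y":-0.64}]}}

```text
invalid input at $.plan[0]: expected keys x, y, z, wx, wy, wz
```

{"op": "jog_arm", "data": {"plan": [{"x":-0.2,"y":-0.15,"z":0,"wx":0,"wy":0,"wz":0},{"x":-0.4,"y":-0.3,"z":0,"wx":0,"wy":0,"wz":0},{"x":-0.6,"y":-0.45,"z":0,"wx":0,"wy":0,"wz":0},{"x":-0.8,"y":-0.6,"z":0,"wx":0,"wy":0,"wz":0},{"x":-0.88,"y":-0.64,"z":0,"wx":0,"wy":0,"wz":0},{"x":-0.88,"y":-0.64,"z":0,"wx":0,"wy":0,"wz":0},{"x":-0.88,"y":-0.64,"z":0,"wx":0,"wy":0,"wz":0}], "hand": -1, "grip_force": 20}}

```text
t: 1.38
eef_pos: [0.3514, 0.4536, 0.1945]
tool_rot: [0.001, 0.172, 0.985, -0.0]
contact_force: [0.2, 0.4, -0.9]
gripper_width: 0.006
```

{"op": "jog_arm", "data": {"plan": [{"x":-0.2,"y":-0.15,"z":0,"wx":0,"wy":0,"wz":0},{"x":-0.4,"y":-0.3,"z":0,"wx":0,"wy":0,"wz":0},{"x":-0.6,"y":-0.45,"z":0,"wx":0,"wy":0,"wz":0},{"x":-0.8,"y":-0.6,"z":0,"wx":0,"wy":0,"wz":0},{"x":-0.88,"y":-0.64,"z":0,"wx":0,"wy":0,"wz":0},{"x":-0.88,"y":-0.64,"z":0,"wx":0,"wy":0,"wz":0},{"x":-0.88,"y":-0.64,"z":0,"wx":0,"wy":0,"wz":0}]}}

```text
t: 1.97
eef_pos: [0.4762, 0.27, 0.1951]
tool_rot: [0.002, 0.175, 0.984, -0.001]
contact_force: [-0.0, 1.3, -0.7]
gripper_width: 0.003
```

{"op": "jog_arm", "data": {"plan": [{"x":-0.2,"y":-0.14,"z":0.1,"wx":0,"wy":0,"wz":0},{"x":-0.4,"y":-0.28,"z":0.2,"wx":0,"wy":0,"wz":0},{"x":-0.6,"y":-0.42,"z":0.3,"wx":0,"wy":0,"wz":0},{"x":-0.76,"y":-0.54,"z":0.4,"wx":0,"wy":0,"wz":0},{"x":-0.85,"y":-0.6,"z":0.45,"wx":0,"wy":0,"wz":0},{"x":-0.85,"y":-0.6,"z":0.45,"wx":0,"wy":0,"wz":0},{"x":-0.85,"y":-0.6,"z":0.45,"wx":0,"wy":0,"wz":0},{"x":-0.85,"y":-0.6,"z":0.45,"wx":0,"wy":0,"wz":0},{"x":-0.85,"y":-0.6,"z":0.45,"wx":0,"wy":0,"wz":0},{"x":-0.85,"y":-0.6,"z":0.45,"wx":0,"wy":0,"wz":0}]}}

```text
t: 2.8
eef_pos: [0.5943, 0.1018, 0.1062]
tool_rot: [0.002, 0.173, 0.985, 0.0]
contact_force: [-0.1, 0.4, 0.8]
gripper_width: 0.002
```

```bash
cat > st.py <<'E'
from h import *
from scipy.spatial.transform import Rotation as R
import sys
np.set_printoptions(precision=4,suppress=True)
o=monitor.get_obs(); w=o["tool_rot"]; Rm=R.from_quat([w[1],w[2],w[3],w[0]]).as_matrix()
print(o["t"],o["eef_pos"],w,o["contact_force"],o["gripper_width"])
a=np.array([float(v) for v in sys.argv[1:4]])
print("shift shares",Rm.T@(a-o["eef_pos"])/.2)
E
python3 st.py .594 .0983 .060; python3 -c "
from h import *
a=snap('side','side1');cv2.imwrite('pics/s1.png',cv2.resize(a[150:390,220:420,::-1],None,fx=2.5,fy=2.5))"
```

```text
2.8 [0.5943 0.1018 0.1062] [0.0017 0.1735 0.9848 0.0002] [-0.0503  0.4498  0.841 ] 0.001559416698864953
shift shares [-0.004  -0.0172  0.2311]
```

View pics/s1.png

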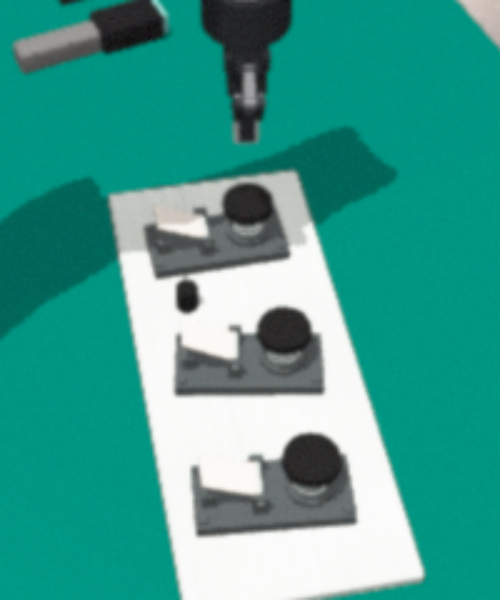

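The closed fingertips are straight above the left pad, and all the tags are raised. Now the left press, about 10 mm.

{"op": "jog_arm", "data": {"plan": [{"x":0,"y":-0.015,"z":0.06,"wx":0,"wy":0,"wz":0},{"x":0,"y":-0.015,"z":0.12,"wx":0,"wy":0,"wz":0},{"x":0,"y":-0.015,"z":0.17,"wx":0,"wy":0,"wz":0},{"x":0,"y":-0.015,"z":0.2,"wx":0,"wy":0,"wz":0},{"x":0,"y":-0.015,"z":0.23,"wx":0,"wy":0,"wz":0},{"x":0,"y":-0.015,"z":0.23,"wx":0,"wy":0,"wz":0},{"x":0,"y":-0.015,"z":0.23,"wx":0,"wy":0,"wz":0},{"x":0,"y":-0.015,"z":0.23,"wx":0,"wy":0,"wz":0},{"x":0,"y":-0.015,"z":0.23,"wx":0,"wy":0,"wz":0},{"x":0,"y":-0.015,"z":0.23,"wx":0,"wy":0,"wz":0},{"x":0,"y":-0.015,"z":0.23,"wx":0,"wy":0,"wz":0}]}}

```text
t: 3.77
eef_pos: [0.5938, 0.0987, 0.0608]
tool_rot: [0.002, 0.174, 0.985, 0.0]
contact_force: [-0.2, 0.3, 0.5]
gripper_width: -0.001
```

{"op": "jog_arm", "data": {"plan": [{"x":0,"y":0,"z":0,"wx":0,"wy":0,"wz":0},{"x":0,"y":0,"z":0,"wx":0,"wy":0,"wz":0}]}}

```text
t: 3.93
eef_pos: [0.5939, 0.0987, 0.061]
tool_rot: [0.002, 0.174, 0.985, 0.0]
contact_force: [-0.2, 0.2, 0.6]
gripper_width: -0.002
```

{"op": "jog_arm", "data": {"plan": [{"x":0,"y":0,"z":0,"wx":0,"wy":0,"wz":0},{"x":0,"y":0,"z":0,"wx":0,"wy":0,"wz":0}]}}

```text
t: 4.1
eef_pos: [0.594, 0.0987, 0.0611]
tool_rot: [0.002, 0.174, 0.985, 0.001]
contact_force: [0.9, 1.0, 0.4]
gripper_width: 0.001
```

```bash
python3 -c "
from h import *
a=snap('side','side2');cv2.imwrite('pics/s2.png',cv2.resize(a[200:280,260:360,::-1],None,fx=6,fy=6,interpolation=cv2.INTER_CUBIC))
print(proj('side',monitor.get_obs()['eef_pos']), monitor.get_obs()['contact_force'])"
```

```text
[318.63641664 231.9557794 ] [-0.04665771 -0.63684678 -0.52103911]
```

View pics/s2.png

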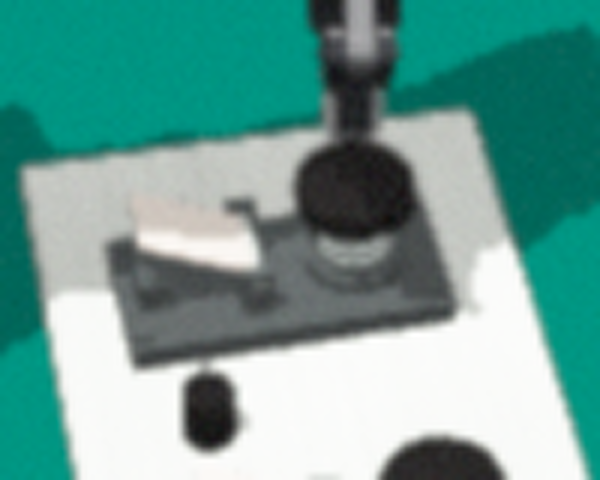

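```bash
python3 - <<'E'
from h import *
for P in([.5943,.1018,.1062],[.5943,.1018,.1262],[.594,.0983,.07],[.594,.0983,.056],[.594,.0987,.061],[.594,.0987,.081]): print(P,proj('side',P))
a=cv2.imread('pics/side1.png')[180:245,280:360]; b=cv2.imread('pics/side2.png')[180:245,280:360]
m=np.hstack([cv2.convertScaleAbs(x,alpha=2.2) for x in(a,b)]); cv2.imwrite('pics/s3.png',cv2.resize(m,None,fx=5,fy=5,interpolation=cv2.INTER_CUBIC))
E
```

```text
[0.5943, 0.1018, 0.1062] [318.34342444 216.93771572]
[0.5943, 0.1018, 0.1262] [318.38497409 210.4553087 ]
[0.594, 0.0983, 0.07] [318.7449286  229.31512262]
[0.594, 0.0983, 0.056] [318.713821   233.58980899]
[0.594, 0.0987, 0.061] [318.65732232 231.95920635]
[0.594, 0.0987, 0.081] [318.70139497 225.7979787 ]
```

View pics/s3.png

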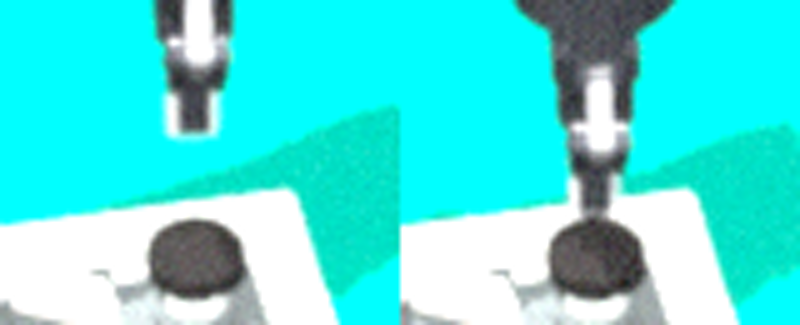

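```bash
python3 - <<'E'
from h import *
a=snap('top','top2'); cv2.imwrite('pics/t2.png',cv2.resize(cv2.convertScaleAbs(a[150:310,190:400,::-1],alpha=1.8),None,fx=3.7,fy=3.7,interpolation=cv2.INTER_CUBIC))
for z in(.061,.08,.134,.2,.3):
  p=proj('top',[.594,.0987,z]); print(z,p,(p-[190,150])*3.7)
E
```

```text
0.061 [283.83162599 214.86023429] [347.17701618 239.98286689]
0.08 [283.25757962 213.65204976] [345.05304458 235.51258412]
0.134 [281.50728033 209.96822803] [338.57693722 221.88244371]
0.2 [279.0939172  204.88886839] [329.64749363 203.08881304]
0.3 [274.71169226 195.66568262] [313.43326136 168.9630257 ]
```

View pics/t2.png

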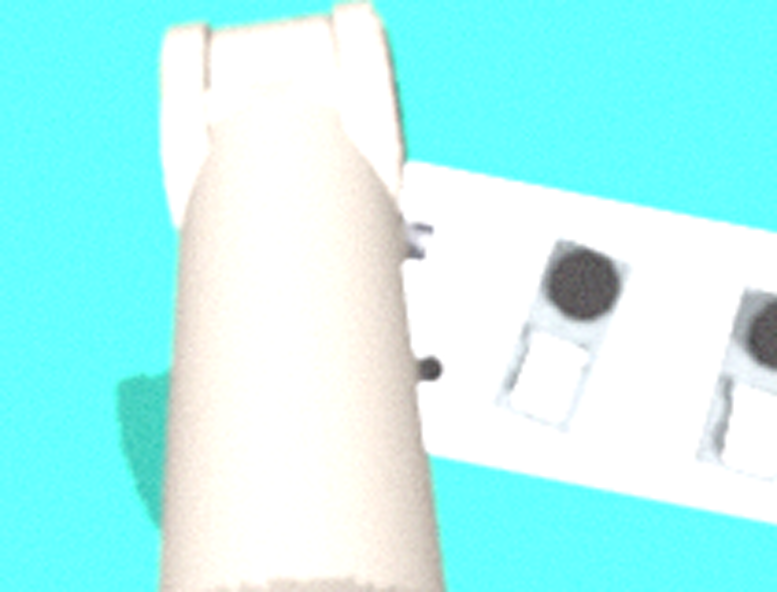

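The left pad looks free, and the fingertips show about 9 px higher than the reported TCP projects to. I'll check this against the start picture.

```bash
python3 - <<'E'
from h import *
T=np.array([.2243,.6366,.194]); Y=np.array([.332,.943,0])
for s in(-.0425,0,.0425):
  for dz in(0,.013,.03,.045): print(s,dz,proj('side',T+Y*s+[0,0,dz]).round(1))
a=cv2.imread('pics/side0.png')[0:110,50:130]; b=cv2.imread('pics/side2.png')[160:270,270:350]
m=np.hstack([cv2.convertScaleAbs(x,alpha=2) for x in(a,b)]); cv2.imwrite('pics/s4.png',cv2.resize(m,None,fx=5,fy=5,interpolation=cv2.INTER_CUBIC))
E
```

```text
-0.0425 0 [102.6 108.8]
-0.0425 0.013 [101.2 104.3]
-0.0425 0.03 [99.3 98.3]
-0.0425 0.045 [97.7 93. ]
0 0 [105.9  99.7]
0 0.013 [104.5  95.2]
0 0.03 [102.7  89.3]
0 0.045 [101.1  84. ]
0.0425 0 [109.  91.]
0.0425 0.013 [107.7  86.6]
0.0425 0.03 [106.   80.7]
0.0425 0.045 [104.4  75.4]
```

View pics/s4.png

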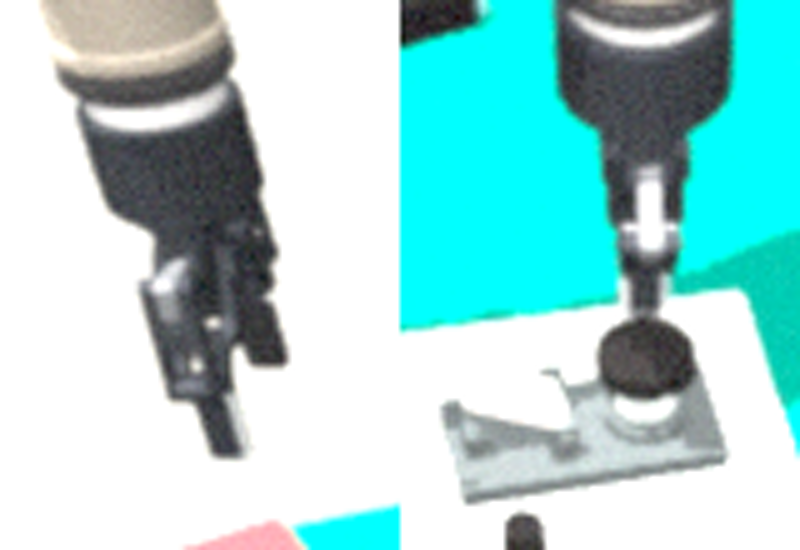

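Both pictures agree. The finger ends sit about 31 mm above the reported TCP when shut, and about 45 mm above when open, so the tips are still at z ≈ 0.092. I'll carry on down, guarded by force, expecting contact at a reading of about 0.039.

{"op": "jog_arm", "data": {"plan": [{"x":0,"y":0,"z":0.05,"wx":0,"wy":0,"wz":0},{"x":0,"y":0,"z":0.08,"wx":0,"wy":0,"wz":0},{"x":0,"y":0,"z":0.08,"wx":0,"wy":0,"wz":0},{"x":0,"y":0,"z":0.08,"wx":0,"wy":0,"wz":0},{"x":0,"y":0,"z":0.08,"wx":0,"wy":0,"wz":0},{"x":0,"y":0,"z":0.08,"wx":0,"wy":0,"wz":0}]}}

```text
t: 4.7
eef_pos: [0.5942, 0.0987, 0.0451]
tool_rot: [0.002, 0.174, 0.985, 0.0]
contact_force: [0.5, 0.5, 0.3]
gripper_width: -0.004
```

{"op": "jog_arm", "data": {"plan": [{"x":0,"y":0,"z":0.02,"wx":0,"wy":0,"wz":0},{"x":0,"y":0,"z":0.03,"wx":0,"wy":0,"wz":0},{"x":0,"y":0,"z":0.03,"wx":0,"wy":0,"wz":0},{"x":0,"y":0,"z":0.03,"wx":0,"wy":0,"wz":0},{"x":0,"y":0,"z":0.03,"wx":0,"wy":0,"wz":0}]}}

```text
t: 5.12
eef_pos: [0.5942, 0.0987, 0.0391]
tool_rot: [0.002, 0.174, 0.985, 0.0]
contact_force: [0.4, -0.0, -1.0]
gripper_width: -0.001
```

{"op": "jog_arm", "data": {"plan": [{"x":0,"y":0,"z":0.02,"wx":0,"wy":0,"wz":0},{"x":0,"y":0,"z":0.02,"wx":0,"wy":0,"wz":0},{"x":0,"y":0,"z":0.02,"wx":0,"wy":0,"wz":0},{"x":0,"y":0,"z":0.02,"wx":0,"wy":0,"wz":0}]}}

```text
t: 5.45
eef_pos: [0.5942, 0.0986, 0.035]
tool_rot: [0.002, 0.174, 0.985, 0.0]
contact_force: [0.7, 0.8, -0.2]
gripper_width: -0.0
```

{"op": "jog_arm", "data": {"plan": [{"x":0,"y":0,"z":0.02,"wx":0,"wy":0,"wz":0},{"x":0,"y":0,"z":0.02,"wx":0,"wy":0,"wz":0},{"x":0,"y":0,"z":0.02,"wx":0,"wy":0,"wz":0},{"x":0,"y":0,"z":0.02,"wx":0,"wy":0,"wz":0}]}}

```text
t: 5.78
eef_pos: [0.5943, 0.0987, 0.0311]
tool_rot: [0.002, 0.174, 0.985, 0.0]
contact_force: [0.0, 0.0, 0.9]
gripper_width: -0.003
```

```bash
python3 - <<'E'
from h import *
f=[]
for i in range(4): a=np.array(cams.read_camera('side')); f.append(monitor.get_obs()['contact_force'])
print(np.array(f).round(2), monitor.get_obs()['eef_pos'])
cv2.imwrite('pics/side5.png',a[:,:,::-1])
b=cv2.imread('pics/side1.png')
m=np.hstack([cv2.convertScaleAbs(x[180:280,270:350],alpha=2) for x in(b,a[:,:,::-1])]); cv2.imwrite('pics/s5.png',cv2.resize(m,None,fx=5,fy=5,interpolation=cv2.INTER_CUBIC))
E
```

```text
[[ 1.03  0.47  0.79]
 [ 1.32  1.23  1.48]
 [ 0.26 -0.07  0.86]
 [ 0.34  0.07  0.97]] [0.59430144 0.09868796 0.03115588]
```

View pics/s5.png

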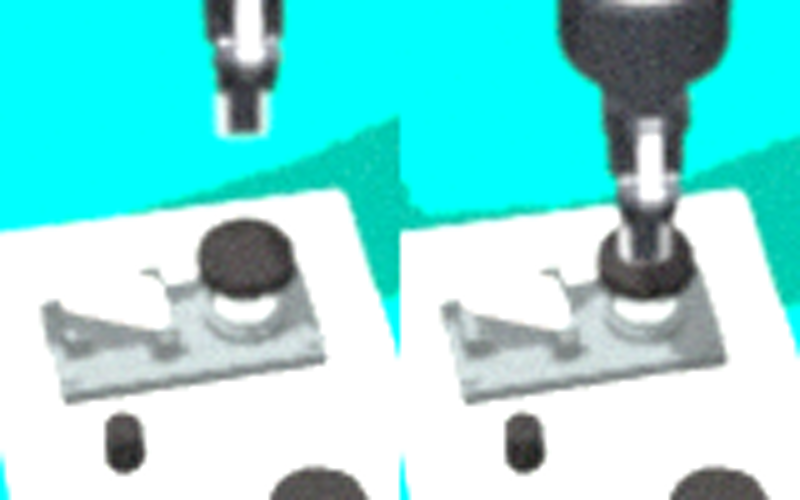

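The fingertips now rest at the centre of the left pad, which has barely sunk, at about 1 N. So the pad top corresponds to a reading of about 0.031. Now the proper press: 10 mm lower, then average the force.

```bash
cat > f.py <<'E'
from h import *
f=[]
for i in range(8): cams.read_camera('side'); f.append(monitor.get_obs()['contact_force'])
print(np.mean(f,0).round(2),np.std(f,0).round(2), monitor.get_obs()['eef_pos'].round(4), monitor.get_obs()['t'])
E
```

{"op": "jog_arm", "data": {"plan": [{"x":0,"y":0,"z":0.02,"wx":0,"wy":0,"wz":0},{"x":0,"y":0,"z":0.04,"wx":0,"wy":0,"wz":0},{"x":0,"y":0,"z":0.05,"wx":0,"wy":0,"wz":0},{"x":0,"y":0,"z":0.05,"wx":0,"wy":0,"wz":0},{"x":0,"y":0,"z":0.05,"wx":0,"wy":0,"wz":0},{"x":0,"y":0,"z":0.05,"wx":0,"wy":0,"wz":0}]}}

```text
t: 6.48
eef_pos: [0.5946, 0.0987, 0.0213]
tool_rot: [0.003, 0.174, 0.985, 0.001]
contact_force: [0.1, -0.3, 2.9]
gripper_width: -0.002
```

```bash
python3 f.py
```

```text
[0.73 0.14 4.05] [0.49 0.32 0.78] [0.5946 0.0987 0.0213] 6.8833
```

The left pad reads 4.0 N at about 10 mm, a slope of about 0.3 N/mm, which makes it a soft candidate. Now over to the middle pad.

{"op": "jog_arm", "data": {"plan": [{"x":0,"y":0,"z":-0.1,"wx":0,"wy":0,"wz":0},{"x":0,"y":0,"z":-0.2,"wx":0,"wy":0,"wz":0},{"x":-0.03,"y":-0.2,"z":-0.2,"wx":0,"wy":0,"wz":0},{"x":-0.06,"y":-0.4,"z":-0.2,"wx":0,"wy":0,"wz":0},{"x":-0.09,"y":-0.6,"z":-0.2,"wx":0,"wy":0,"wz":0},{"x":-0.11,"y":-0.77,"z":-0.2,"wx":0,"wy":0,"wz":0},{"x":-0.11,"y":-0.77,"z":-0.2,"wx":0,"wy":0,"wz":0},{"x":-0.11,"y":-0.77,"z":-0.2,"wx":0,"wy":0,"wz":0},{"x":-0.11,"y":-0.77,"z":-0.2,"wx":0,"wy":0,"wz":0},{"x":-0.11,"y":-0.77,"z":-0.2,"wx":0,"wy":0,"wz":0}]}}

```text
t: 7.72
eef_pos: [0.5623, -0.0517, 0.0607]
tool_rot: [0.002, 0.173, 0.985, 0.001]
contact_force: [-0.2, 0.2, 0.1]
gripper_width: -0.002
```

```bash
python3 st.py .5621 -.0534 .031; python3 f.py
```

```text
7.7167 [ 0.5623 -0.0517  0.0607] [0.0023 0.1726 0.985  0.0009] [-0.1569  0.1832  0.1216] -0.00192975495621423
shift shares [-0.0011 -0.0088  0.1484]
[-0.03 -0.32  0.26] [0.48 0.7  0.36] [ 0.5624 -0.0531  0.0611] 8.1167
```

{"op": "jog_arm", "data": {"plan": [{"x":0,"y":0,"z":0.07,"wx":0,"wy":0,"wz":0},{"x":0,"y":0,"z":0.13,"wx":0,"wy":0,"wz":0},{"x":0,"y":0,"z":0.16,"wx":0,"wy":0,"wz":0},{"x":0,"y":0,"z":0.18,"wx":0,"wy":0,"wz":0},{"x":0,"y":0,"z":0.2,"wx":0,"wy":0,"wz":0},{"x":0,"y":0,"z":0.2,"wx":0,"wy":0,"wz":0},{"x":0,"y":0,"z":0.2,"wx":0,"wy":0,"wz":0},{"x":0,"y":0,"z":0.2,"wx":0,"wy":0,"wz":0}]}}

```text
t: 8.78
eef_pos: [0.5623, -0.0529, 0.0215]
tool_rot: [0.002, 0.173, 0.985, 0.001]
contact_force: [-2.7, 1.3, 8.7]
gripper_width: 0.001
```

```bash
python3 f.py
```

```text
[-2.84  0.99  8.29] [0.31 0.39 0.3 ] [ 0.5623 -0.0529  0.0216] 9.1833
```

{"op": "jog_arm", "data": {"plan": [{"x":0,"y":0,"z":-0.1,"wx":0,"wy":0,"wz":0},{"x":0,"y":0,"z":-0.2,"wx":0,"wy":0,"wz":0},{"x":0,"y":0,"z":-0.2,"wx":0,"wy":0,"wz":0},{"x":0,"y":0,"z":-0.2,"wx":0,"wy":0,"wz":0}]}}

```text
t: 9.52
eef_pos: [0.5629, -0.053, 0.0624]
tool_rot: [0.003, 0.174, 0.985, 0.001]
contact_force: [-0.2, -0.7, 0.6]
gripper_width: 0.004
```

```bash
python3 st.py .5276 -.1817 .061
```

```text
9.5167 [ 0.5629 -0.053   0.0624] [0.0033 0.1735 0.9848 0.001 ] [-0.2424 -0.7238  0.6101] 0.003505135307925402
shift shares [-0.054  -0.665   0.0053]
```

The middle pad reads 8.3 N at the same depth, so it is stiff. On to the right pad.

{"op": "jog_arm", "data": {"plan": [{"x":-0.02,"y":-0.2,"z":0,"wx":0,"wy":0,"wz":0},{"x":-0.04,"y":-0.4,"z":0,"wx":0,"wy":0,"wz":0},{"x":-0.054,"y":-0.6,"z":0,"wx":0,"wy":0,"wz":0},{"x":-0.054,"y":-0.665,"z":0,"wx":0,"wy":0,"wz":0},{"x":-0.054,"y":-0.665,"z":0,"wx":0,"wy":0,"wz":0},{"x":-0.054,"y":-0.665,"z":0,"wx":0,"wy":0,"wz":0},{"x":-0.054,"y":-0.665,"z":0,"wx":0,"wy":0,"wz":0},{"x":-0.054,"y":-0.665,"z":0,"wx":0,"wy":0,"wz":0},{"x":-0.054,"y":-0.665,"z":0,"wx":0,"wy":0,"wz":0},{"x":-0.054,"y":-0.665,"z":0,"wx":0,"wy":0,"wz":0}]}}

```text
t: 10.35
eef_pos: [0.528, -0.1804, 0.0619]
tool_rot: [0.003, 0.172, 0.985, 0.001]
contact_force: [0.9, 0.4, 0.0]
gripper_width: -0.001
```

```bash
python3 f.py; python3 st.py .5276 -.1817 .0213
```

```text
[-0.07  0.09 -0.06] [0.45 0.34 0.3 ] [ 0.5276 -0.1817  0.0621] 10.75
10.75 [ 0.5276 -0.1817  0.0621] [0.0033 0.1735 0.9848 0.001 ] [ 0.8828 -0.0936 -0.4411] 0.0010712902295192247
shift shares [ 0.0011 -0.0004  0.2039]
```

{"op": "jog_arm", "data": {"plan": [{"x":0,"y":0,"z":0.07,"wx":0,"wy":0,"wz":0},{"x":0,"y":0,"z":0.13,"wx":0,"wy":0,"wz":0},{"x":0,"y":0,"z":0.16,"wx":0,"wy":0,"wz":0},{"x":0,"y":0,"z":0.18,"wx":0,"wy":0,"wz":0},{"x":0,"y":0,"z":0.205,"wx":0,"wy":0,"wz":0},{"x":0,"y":0,"z":0.205,"wx":0,"wy":0,"wz":0},{"x":0,"y":0,"z":0.205,"wx":0,"wy":0,"wz":0},{"x":0,"y":0,"z":0.205,"wx":0,"wy":0,"wz":0}]}}

```text
t: 11.42
eef_pos: [0.5274, -0.1815, 0.0216]
tool_rot: [0.003, 0.174, 0.985, 0.001]
contact_force: [-4.1, 1.6, 11.0]
gripper_width: -0.003
```

```bash
python3 f.py
```

```text
[-3.68  1.31 10.4 ] [0.4  0.31 0.27] [ 0.5274 -0.1815  0.0217] 11.8167
```

{"op": "jog_arm", "data": {"plan": [{"x":0,"y":0,"z":-0.1,"wx":0,"wy":0,"wz":0},{"x":0,"y":0,"z":-0.2,"wx":0,"wy":0,"wz":0},{"x":0,"y":0,"z":-0.25,"wx":0,"wy":0,"wz":0},{"x":0,"y":0,"z":-0.25,"wx":0,"wy":0,"wz":0}]}}

```text
t: 12.15
eef_pos: [0.5287, -0.1822, 0.0737]
tool_rot: [0.005, 0.174, 0.985, 0.001]
contact_force: [0.5, 0.1, -0.1]
gripper_width: 0.001
```

```bash
python3 st.py .513 .1135 .065
```

```text
12.15 [ 0.5287 -0.1822  0.0737] [0.0047 0.1737 0.9848 0.0013] [ 0.4983  0.0536 -0.1421] 0.0012024119729535092
shift shares [0.58   1.3621 0.044 ]
```

The right pad reads 10.4 N, so the left mount is clearly the softest (4.0 against 8.3 and 10.4 N). Now to above the left tag.

{"op": "jog_arm", "data": {"plan": [{"x":0.08,"y":0.19,"z":-0.05,"wx":0,"wy":0,"wz":0},{"x":0.16,"y":0.38,"z":-0.05,"wx":0,"wy":0,"wz":0},{"x":0.24,"y":0.57,"z":-0.05,"wx":0,"wy":0,"wz":0},{"x":0.32,"y":0.76,"z":-0.05,"wx":0,"wy":0,"wz":0},{"x":0.4,"y":0.95,"z":-0.05,"wx":0,"wy":0,"wz":0},{"x":0.42,"y":1,"z":-0.05,"wx":0,"wy":0,"wz":0},{"x":0.42,"y":1,"z":-0.05,"wx":0,"wy":0,"wz":0}]}}

```text
t: 12.73
eef_pos: [0.5172, 0.0395, 0.0827]
tool_rot: [0.004, 0.17, 0.985, 0.002]
contact_force: [0.3, 0.1, -0.0]
gripper_width: 0.005
```

```bash
python3 st.py .513 .1135 .05
```

```text
12.7333 [0.5172 0.0395 0.0827] [0.0038 0.1699 0.9855 0.0019] [ 0.2833  0.0837 -0.0447] 0.004989290324501842
shift shares [0.1447 0.3411 0.164 ]
```

{"op": "jog_arm", "data": {"plan": [{"x":0.07,"y":0.17,"z":0,"wx":0,"wy":0,"wz":0},{"x":0.145,"y":0.34,"z":0,"wx":0,"wy":0,"wz":0},{"x":0.145,"y":0.34,"z":0.07,"wx":0,"wy":0,"wz":0},{"x":0.145,"y":0.34,"z":0.13,"wx":0,"wy":0,"wz":0},{"x":0.145,"y":0.34,"z":0.16,"wx":0,"wy":0,"wz":0},{"x":0.145,"y":0.34,"z":0.16,"wx":0,"wy":0,"wz":0},{"x":0.145,"y":0.34,"z":0.16,"wx":0,"wy":0,"wz":0},{"x":0.145,"y":0.34,"z":0.16,"wx":0,"wy":0,"wz":0}]}}

```text
t: 13.4
eef_pos: [0.5134, 0.1123, 0.0511]
tool_rot: [0.004, 0.171, 0.985, 0.002]
contact_force: [0.3, 0.2, -0.2]
gripper_width: -0.001
```

```bash
python3 st.py .513 .1135 .005; python3 - <<'E'
from h import *
a=snap('side','side6')[:,:,::-1]
cv2.imwrite('pics/s6.png',cv2.resize(a[180:380,250:370],None,fx=3,fy=3,interpolation=cv2.INTER_CUBIC))
E
```

```text
13.4 [0.5134 0.1123 0.0511] [0.004  0.1707 0.9853 0.0018] [ 0.261   0.1695 -0.2033] -0.0008345341945852852
shift shares [0.0054 0.0041 0.2305]
```

View pics/s6.png

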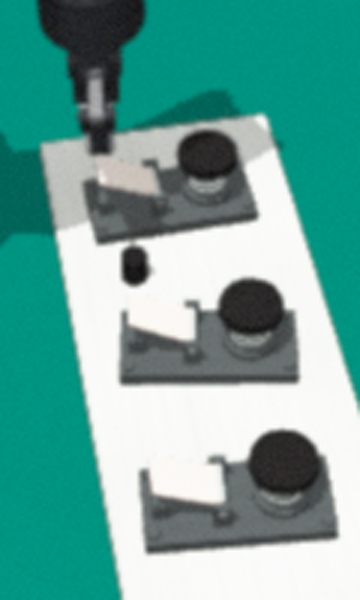

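The tips are above the free end of the left tag, all pads are back up and the other tags are raised. Now I push down.

{"op": "jog_arm", "data": {"plan": [{"x":0,"y":0,"z":0.05,"wx":0,"wy":0,"wz":0},{"x":0,"y":0,"z":0.1,"wx":0,"wy":0,"wz":0},{"x":0,"y":0,"z":0.13,"wx":0,"wy":0,"wz":0},{"x":0,"y":0,"z":0.16,"wx":0,"wy":0,"wz":0},{"x":0,"y":0,"z":0.18,"wx":0,"wy":0,"wz":0},{"x":0,"y":0,"z":0.18,"wx":0,"wy":0,"wz":0},{"x":0,"y":0,"z":0.18,"wx":0,"wy":0,"wz":0}]}}

```text
t: 14.03
eef_pos: [0.5138, 0.1125, 0.015]
tool_rot: [0.004, 0.171, 0.985, 0.002]
contact_force: [0.8, -0.3, -0.7]
gripper_width: 0.002
```

{"op": "jog_arm", "data": {"plan": [{"x":0,"y":0,"z":0.02,"wx":0,"wy":0,"wz":0},{"x":0,"y":0,"z":0.04,"wx":0,"wy":0,"wz":0},{"x":0,"y":0,"z":0.05,"wx":0,"wy":0,"wz":0},{"x":0,"y":0,"z":0.05,"wx":0,"wy":0,"wz":0},{"x":0,"y":0,"z":0.05,"wx":0,"wy":0,"wz":0},{"x":0,"y":0,"z":0.05,"wx":0,"wy":0,"wz":0}]}}

```text
t: 14.53
eef_pos: [0.5144, 0.1129, 0.0066]
tool_rot: [0.004, 0.171, 0.985, 0.002]
contact_force: [-5.9, -0.7, 19.7]
gripper_width: -0.0
```

```bash
python3 f.py
```

```text
[-5.8  -0.71 19.94] [0.43 0.39 0.4 ] [0.5144 0.1129 0.0065] 14.9333
```

A firm stop at about 20 N and reading 0.0065 means the tag is on its stop. I'll lift clear and check.

{"op": "jog_arm", "data": {"plan": [{"x":0,"y":0,"z":-0.1,"wx":0,"wy":0,"wz":0},{"x":0,"y":0,"z":-0.25,"wx":0,"wy":0,"wz":0},{"x":0,"y":0,"z":-0.4,"wx":0,"wy":0,"wz":0},{"x":0,"y":0,"z":-0.5,"wx":0,"wy":0,"wz":0},{"x":0,"y":0,"z":-0.5,"wx":0,"wy":0,"wz":0},{"x":0,"y":0,"z":-0.5,"wx":0,"wy":0,"wz":0},{"x":0,"y":0,"z":-0.5,"wx":0,"wy":0,"wz":0},{"x":0,"y":0,"z":-0.5,"wx":0,"wy":0,"wz":0}]}}

```text
t: 15.6
eef_pos: [0.5125, 0.1122, 0.1052]
tool_rot: [0.004, 0.171, 0.985, 0.002]
contact_force: [-0.2, 0.2, -0.2]
gripper_width: -0.001
```

```bash
python3 - <<'E'
from h import *
a=snap('side','side7')[:,:,::-1]
print(monitor.get_obs()['contact_force'],monitor.get_obs()['eef_pos'])
cv2.imwrite('pics/s7.png',cv2.resize(a[140:380,240:370],None,fx=2.5,fy=2.5,interpolation=cv2.INTER_CUBIC))
E
```

```text
[-0.04153673 -0.00156007 -0.33300993] [0.51251048 0.11227075 0.10521249]
```

View pics/s7.png

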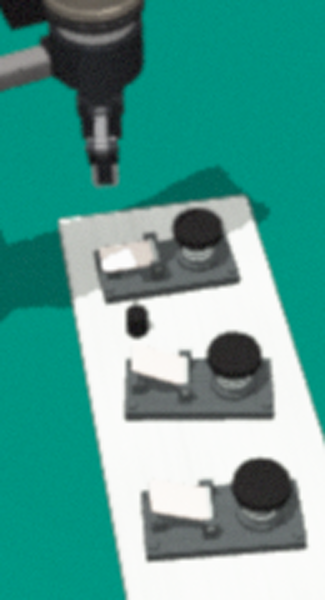

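The left tag lies flat, the other two are raised, the pads are up, the bumper is where it was, and the gripper is clear. I'm handing in.

```bash
python3 -c "
from h import *
print(bot.hand_in())"
```

```text
the job is handed in; nothing more can be done
None
```

I pressed the three pads from left to right, found the left mount softest, and pushed its tag down flat. The job was handed in at about 15.7 s of the 48 s allowed, and no verdict was reported.

**Presses:** At the same depth, about 10 mm, the left pad took 4.0 N, the middle 8.3 N and the right 10.4 N.

**Tag:** Pushing the left tag met a hard stop at about 20 N.

**Last picture:** The left tag lies flat, the other two tags are raised and all three pads are up. The bumper has not moved and the gripper is in the air at about 0 N. The scanner and label roll were not checked at the end; the arm kept well above the scanner and never came near the roll.

**Disagreement:** The real fingertips sit about 35–40 mm above the reported tool position, which the task text says is at the very end of the fingers. My first press attempt therefore ended in the air above the left pad. After that I set the heights from the pictures and the measured contact, where the pad top gave a reading of about 0.031 m.

**Not checked by picture:** How far each pad sank comes from the force and position readings. The stiff pads also showed 3–4 N of sideways force while pressed.

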